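Load the vial tray into the autosampler past its spring catch

ROBOT

A 6-joint arm with a two-finger parallel gripper is mounted at the origin on a cart in front of the work surface, level with it; the furniture and walls round the work are solid. World frame = base frame: x ahead of the robot, y to its left, z up, the work surface at z = 0. Lengths are in mm, angles in rad, forces in N, time in s.
With the tool pointing down it reaches from about 350 to 725 mm from the base axis. Payload 6 kg.
Tool frame: the origin (TCP) lies on the front face of the gripper's body, between the roots of the fingers; the fingertips stand 73 mm ahead of it and the grasp point (between the pads) lies 54 mm ahead of it; z points along the fingers, y is the direction in which the jaws open and shut (so a half turn about z gives the same grasp; the last joint's range is limited). The gripper opens to 85 mm and grips with 20 to 120 N. Pads are 22 mm wide; open, the fingers measure 114 mm over their backs; the gripper's body (76 mm by 85 mm) begins 54 mm behind the grasp point. The pads swing forward as they close: fully open they stand 13 mm farther back than shut.
Start: joints at [-0.992, 0.04, 0.085, 0, -1.615, -0.334], TCP at [145.432, -582.092, 303.861] pointing down, gripper open.
Joint ranges: [-2.56, 2.56], [-1.29, 2.01], [-1.08, 1.49], [-3.29, 1.98], [-2.81, -0.18], [-2.99, 2.99]. Speed limits (rad/s): [2.57, 2.57, 3.01, 3.14, 3.14, 3.14].

INTERFACE

Orientations are given as [roll, pitch, yaw] about the fixed x, y, z axes, in that order (R = Rz(yaw) Ry(pitch) Rx(roll)).
In Python, from station import * gives the robot as it stands.
- The arm moves only by the tool step_arm, never from a script. Its argument "plan" is a list of rows, each a list of 3 entries, a list of its own where there are three numbers: the shift along the tool's x, y, z in cm, then the turn, a rotation vector about the tool's x, y, z in degrees, then the opening, from 0 (shut) to 1 (fully open). In form: [[[dx, dy, dz], [ax, ay, az], claw], ...]. A call has 1 to 12 rows; each row is the pose to reach, as a shift and turn from the pose commanded when the call began, along the tool's axes at that moment; what a row does not reach only later rows make up. A row lasts 1/12 s, in which the tool goes at most 41.7 mm and 7.16 degrees, less where a joint would pass 70% of its speed; a pose out of reach is approached as far as the arm can. A call with a gripper value outside its range is refused whole. The fingers move at their own pace and stop on an object; "grip_force" is the grip in N (left out, the last holds). Time passes only in rows, so rows that repeat a pose let the fingers close. It gives the time, the measured TCP pose, the force and the opening at its end, in the units of the state.
- read_state(): the state, without advancing time (a new reading comes with each control period).
- get_image(name): name is "side" or "top" or "wrist"; returns (picture, depth): 420x560x3 uint8, red, green, blue; 420x560 float32, mm along the optical axis (not along the pixel's ray), 0 where there is no reading.
- calibration(name): a dict with "intrinsics" (3x3 intrinsics, pixels), "world_to_cam" (4x4, takes a point from world to camera coordinates); the wrist camera has in their place "T_tool_cam" (4x4, takes a point from camera to tool coordinates, whose origin is the TCP and whose axes are the flange's). Camera axes: x right, y up, looking along -z (the intrinsics and any distortion apply to the point x, -y, -z); pixel columns grow to the right and rows downward; lengths in mm; the calibration is good to about 2 mm. A picture is of the moment at which its call begins: read the wrist's pose just before it. calibration takes no time and is no camera call.
- close_job(): hands the job in, once; it reports no verdict.
Trained networks look in the newest picture that a camera, given by its name, has taken for a name from the list of things; names that differ only in an ending like _2 or _b are one class to them, and where a whole thing is asked for, a point or a joint stands for the part that bears it (a point fixed in the world has none). Each returns a list of dicts, best first, with "conf" (0 to 1); they miss things now and then, are a little off and sometimes report something else, mostly with a low value. They report only what shows in the picture. A call takes as long as a camera call. They do not tell look-alikes from the thing itself.
- boxes_of(camera, query): "location" ([column, row] in pixels, amid what is visible of it).
- regions_of(camera, query): "pixels" (420x560 bool, what is visible of it) and "location" ([column, row] in pixels, amid what is visible of it).
- landmark_of(camera, query): "location" ([column, row] in pixels: a listed point, or the origin of a listed thing).
The state is a dict: "clock": time; "q": joint angles; "joint_vel": joint speeds; "effort": joint torques, N m; "tcp_pos": TCP position; "tool_rot": TCP orientation; "wrist_force": force on the tool from outside, world axes, zero at the start; "ft_torque": the same for the moment, N m; "finger_gap": finger opening in mm.
Only numpy, scipy, OpenCV 4.12 (cv2) and the standard library are available. Lean on these libraries where they do the work, as an engineer would, in place of code of your own. Each camera call takes 0.05 s, during which the arm holds its last target.

TASK

Load the tray of vials into the autosampler: press the catch's steel tongue down with the fingertips and, keeping it held down, push the tray by its rear face along the rails over the catch until it meets the bumpers at the back. Then let go so that the catch springs up and locks the tray in. Only press and push, never grip or lift the tray or the vials; keep the vials standing in the tray and leave the other things on the bench where they are.

Things in the scene. Friction and masses are not known exactly. Their poses are not given: they have to be found in the camera images.
- sampler: autosampler fixed on the bench: grey loading deck (5 mm plate, x -215 to 75 mm, 150 mm wide) with a white-topped instrument box 136 mm tall at its far end (x 74 to 144, 170 mm wide). Origin on the bench under the line of the catch teeth, midway between the rails; x runs along the rails towards the box, y to the left of that, z up. A needle carriage overhangs the bay (x 45 to 75, z 84 to 127 mm).
- bumpers (a point): midway between the two rubber bumpers that stop the tray's front edge (sampler x = 68 mm, z = 38 mm); axes as the sampler's. The two rails that lead there (x -135 to 75, y +-54 to 72 mm, top z = 35 mm) have lips over the tray's flanges, so the tray can only slide along x
- catch (a joint): sprung catch, in m: 0 = up, 0.011 = fully down. One flat smooth steel plate in mid-deck under the tray's path: a tongue towards the robot and two teeth at its far end. Goes straight down as a whole wherever the tongue is pressed, against 2.6 N at first, 6.1 N at the bottom. Beyond 0.008 the teeth are clear below the tray. The tongue lies below the tray, so a fingertip pressing it can slide along it.
- tongue_end (a point): middle of the near end of the catch's tongue (ribbed there), on its top face; the tongue is 46 mm wide and runs from here (sampler x = -204 mm) along +x to the teeth at x = 0; top at z = 20 mm when up, 9 mm when fully down; axes as the sampler's
- catch_teeth (a point): midway between the tops of the catch's two teeth (each 8 x 8 mm, at sampler x = 0, y = +-48 mm; tops at z = 33 mm when up, 8 mm above the tray's underside); axes as the sampler's
- tray: grey slick plastic sample tray, loose on the rails, 0.25 to 0.5 kg, 140 x 82 x 22 mm, with 5 mm thick flanges out to 124 mm width. Origin on its underside below the middle of the vial well, z = 25 mm; axes as the sampler's; front edge at tray x = +58 mm, rear face at -82 mm. Starts at sampler x = -80 to -65 mm, front edge 3 to 18 mm short of the teeth; home at the bumpers it is at x = +10 mm.
- push_face (a point): middle of the tray's rear face, which looks to the robot: upright, 100 mm wide, z = 25 to 47 mm above the bench, with a blank label; x points into the tray. At sampler x = -72 mm when the tray is home
- windows (a point): midway between the two windows in the tray's flanges (tray x = -30 to -2 mm, y = +-41 to 53 mm) in which the catch teeth stand up once the tray is home; axes as the tray's
- vials: bundle of ten small capped vials in a paper band, 103 x 71 x 46 mm, standing loose in the tray's well (about 3 mm play); origin under its middle, 28 mm above the bench; z up
- dropper_bottle: bystander: small amber dropper bottle, 30 mm wide, 92 mm tall, on the bench to the right of the sampler; origin under its middle
- reagent_jar: bystander: clear stoppered reagent jar, 62 mm wide, 113 mm tall, on the bench to the right; origin under its middle
- mortar: bystander: stone mortar with pestle, 118 x 140 x 163 mm, on the bench to the left; origin under its middle
- tweezers: bystander: steel tweezers, 134 mm long, lying on the bench to the left; origin under the middle
Not all that is in view belongs to the job. What is meant by the vials is not blue or purple, and is the smaller of those in its own colour.

How it is judged (in metres and radians):
On the way, in this order (a step that is already met when the one before it is completed fails the run):
1. the fingers hold the catch down while the tray still waits in front of it (value of joint catch above 0.0078 m and contact force between the fingers and catch above 0.8 N and x of tray in the frame of sampler below -0.06 m), for 0.05 s.
2. with the fingers still holding the catch down, the front of the tray slides over the teeth (value of joint catch above 0.0072 m and contact force between the fingers and catch above 0.5 N and x of tray in the frame of sampler between -0.05 and 0.002 m), for 0.05 s.
At the end, for the whole second after the job is handed in: the tray is home at the bumpers (within 4.5 mm), at rest and level; the catch has sprung up (within 2.5 mm of its top) with its teeth in the windows of the tray, and the vials stand in the tray (x of tray in the frame of sampler above 0.0055 m and value of joint catch below 0.0025 m and linear speed of tray below 0.01 m/s and angle between tray's own z axis and vertical below 0.05 rad and angle between vials's own z axis and vertical below 0.1 rad and z of vials in the frame of tray below 0.008 m); the robot touches nothing.
It fails at once if the tray is lifted or tipped out of its rails (z of tray in the frame of sampler above 0.035 m or angle between tray's own z axis and vertical above 0.12 rad).
It fails at once if the vials are lifted or tipped (z of vials in the frame of tray above 0.012 m or angle between vials's own z axis and vertical above 0.25 rad).
It fails at once if a bystander is moved more than 15 mm (distance of any of dropper_bottle, reagent_jar, mortar, tweezers from where it was at the start of the episode above 0.015 m).
It also fails if it takes over 35 s, if anything falls off the work surface, if the arm or the gripper's body presses on something with over 40 N, if the wrist force passes 120 N, or if a joint passes its speed limit or range.

## Working session

There is one attempt and no reset: what is moved stays moved. The work goes in short steps, Python scripts to look and compute and a tool call to move; the robot and the scene stay as the last step left them, time stands still between calls to the robot, and variables do not carry over. Pictures are saved under pics/ and viewed, and the job is handed in when it is done.

Besides the shell and the picture viewer there is one more tool, called after ">>>" by a JSON object that holds its "fn" and its "kwargs". step_arm: Moves the arm, as the interface text tells. Its arguments: {"type":"object","properties":{"plan":{"type":"array"},"grip_force":{"type":"number"}},"required":["plan"]}

```bash
ls; mkdir -p pics; python3 - <<'E'
from station import *
import cv2
s=read_state(); print(s)
for n in ["side","top","wrist"]:
    im,d=get_image(n); cv2.imwrite(f"pics/{n}0.png",im[:,:,::-1])
    print(n,calibration(n))
E
```

```text
pics
{'clock': 0.0, 'q': array([-9.92309839e-01,  4.08498528e-02,  8.38200615e-02, -5.04698828e-04,
       -1.61553177e+00, -3.33686715e-01]), 'joint_vel': array([ 1.48734155e-03, -1.10488426e-03,  1.90864166e-04,  5.95164239e-05,
        2.42240710e-04, -1.26085269e-03]), 'effort': array([ 1.34987959e-04, -3.68208146e+01,  3.47411013e+01,  6.93244502e+00,
       -5.38582419e-03,  1.56148673e-05]), 'tcp_pos': array([ 145.45870866, -581.8907297 ,  302.85425029]), 'tool_rot': array([ 3.13975964e+00, -1.01741611e-04, -2.89677066e+00]), 'wrist_force': array([ 0.66923022,  0.53320202, -0.41658443]), 'ft_torque': array([0.02208457, 0.04054978, 0.00712658]), 'finger_gap': 85.25124796680956}
side {'intrinsics': array([[471.86729694,   0.        , 280.76509128],
       [  0.        , 471.86729694, 202.5078698 ],
       [  0.        ,   0.        ,   1.        ]]), 'world_to_cam': array([[-9.21265600e-01, -3.88742000e-01, -1.22209736e-02,
         5.97435824e+02],
       [ 2.53721345e-01, -6.24506433e-01,  7.38659051e-01,
        -1.24292045e+02],
       [-2.94779873e-01,  6.77400452e-01,  6.7
[... 489 characters left out ...]
    [-9.56764925e-02, -5.53443998e-03,  9.95397096e-01,
        -1.36247995e+03],
       [ 0.00000000e+00,  0.00000000e+00,  0.00000000e+00,
         1.00000000e+00]])}
wrist {'intrinsics': array([[320.19552083,   0.        , 280.43990268],
       [  0.        , 320.19552083, 206.80137446],
       [  0.        ,   0.        ,   1.        ]]), 'T_tool_cam': array([[-1.25500251e-03,  9.47561145e-01,  3.19572059e-01,
         8.29132923e+01],
       [ 9.99999016e-01,  9.89021342e-04,  9.94589716e-04,
        -5.38409921e-02],
       [ 6.26370985e-04,  3.19572992e-01, -9.47561455e-01,
        -6.87210929e+01],
       [ 0.00000000e+00,  0.00000000e+00,  0.00000000e+00,
         1.00000000e+00]])}
```

View pics/top0.png

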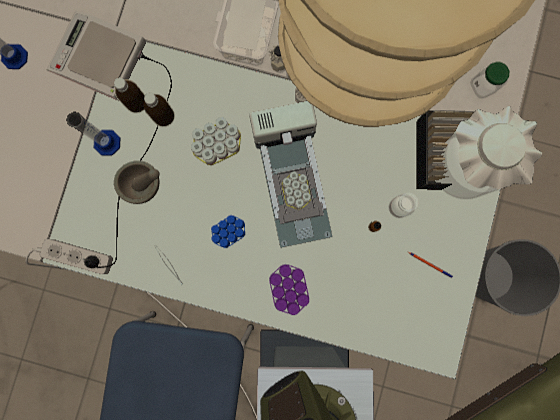

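View pics/side0.png

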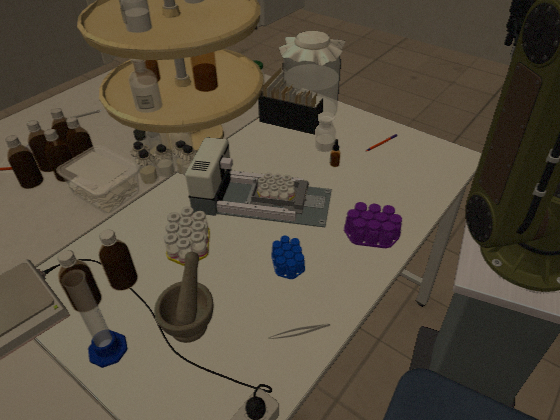

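View pics/wrist0.png

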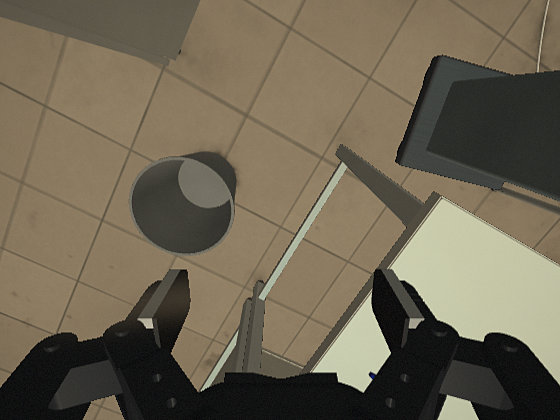

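The top view shows the sampler at about (290,185), with its box at the top (285,122), tray and white vials at (297,190), and the tongue end near (305,232). The purple and blue bundles and the larger white bundle are decoys. Next I measure positions.

```bash
cat > h.py <<'E'
import numpy as np, cv2
from station import *
from scipy.spatial.transform import Rotation as R
def cam(name,s=None):
    c=calibration(name); K=c["intrinsics"]
    if name=="wrist":
        T=np.eye(4); T[:3,:3]=R.from_euler("xyz",s["tool_rot"]).as_matrix(); T[:3,3]=s["tcp_pos"]
        M=T@c["T_tool_cam"]
    else: M=np.linalg.inv(c["world_to_cam"])
    return K,M
def ray(K,M,uv):
    d=np.array([(uv[0]-K[0,2])/K[0,0],-(uv[1]-K[1,2])/K[1,1],-1.])
    return M[:3,3],M[:3,:3]@d
def onz(K,M,uv,z):
    o,d=ray(K,M,uv); return o+d*(z-o[2])/d[2]
def proj(K,M,p):
    q=np.linalg.inv(M)@np.append(p,1); return K[0,0]*q[0]/-q[2]+K[0,2],K[1,1]*q[1]/q[2]+K[1,2]
E
python3 - <<'E'
from h import *
for n in ["top","side"]:
    im,d=get_image(n); K,M=cam(n)
    for q,z in [("tongue_end",20),("catch_teeth",33),("tray",25),("push_face",36),("sampler",0),("bumpers",38),("windows",30),("vials",28)]:
        for r in landmark_of(n,q)[:2]:
            print(n,q,round(r["conf"],2),np.round(r["location"],1),np.round(onz(K,M,r["location"],z),1))
    u=im[130:270,220:360] if n=="top" else im[120:240,180:340]
    cv2.imwrite(f"pics/{n}1.png",cv2.resize(u,None,fx=4.2,fy=4.2,interpolation=cv2.INTER_CUBIC)[:,:,::-1])
E
```

```text
top tongue_end 0.75 [307.9 238.8] [509.7  21.2  20. ]
top catch_teeth 0.62 [291.3 165.2] [714.3  69.4  33. ]
top tray 0.88 [297.2 193. ] [637.2  52.   25. ]
top push_face 0.94 [303.  220.5] [559.2  35.9  36. ]
top sampler 0.92 [291.8 167. ] [715.8  67.2   0. ]
top sampler 0.56 [398.3 206. ] [ 606.6 -235.7    0. ]
top bumpers 0.56 [283.4 142.5] [777.5  92.1  38. ]
top windows 0.98 [297.6 198.1] [622.2  51.   30. ]
top vials 0.97 [296.6 191.2] [641.8  53.9  28. ]
top vials 0.94 [216.9 145.2] [770.4 279.3  28. ]
side tongue_end 0.85 [323.5 199.7] [514.4  21.5  20. ]
side catch_teeth 0.73 [324.6 146. ] [ 586.6 -195.6   33. ]
side catch_teeth 0.69 [248.3 191.3] [709.8  79.8  33. ]
side tray 0.88 [269.8 196.3] [651.4  68.4  25. ]
side tray 0.39 [225.5 185.2] [784.3  72.2  25. ]
side push_face 0.97 [307.2 192.7] [559.   28.5  36. ]
side push_face 0.69 [224.2 183.6] [783.8  78.7  36. ]
side sampler 0.56 [255.  198.2] [698.3  65.6   0. ]
side bumpers 0.63 [224.1 184.7] [780.6  85.   38. ]
side windows 0.82 [282.3 195.3] [619.5  57.1  30. ]
side windows 0.48 [275.3 194.2] [638.7  60.1  30. ]
side vials 0.92 [372.1 233.4] [360.5 102.5  28. ]
side vials 0.8 [289.6 263.9] [511.9 270.   28. ]
```

View pics/top1.png

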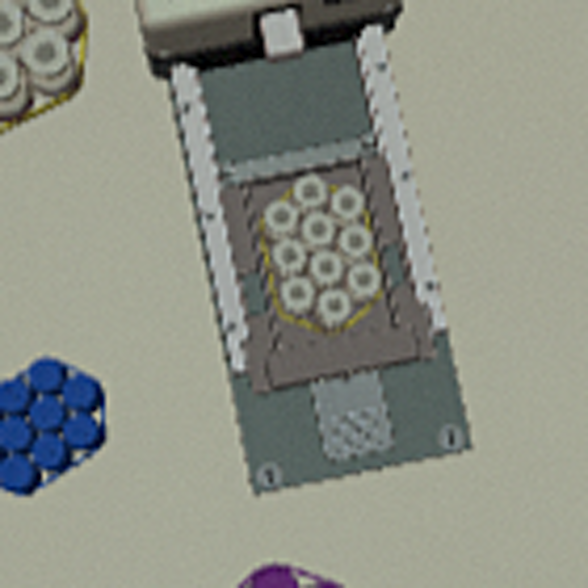

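View pics/side1.png

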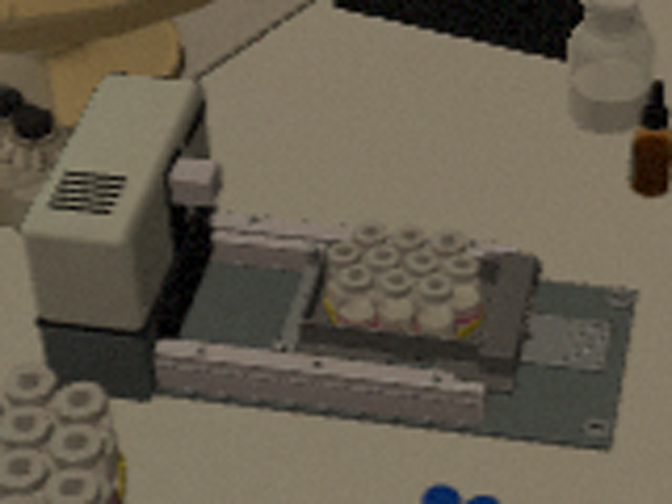

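The near deck is clear and the tray sits at sampler x ≈ -73 mm. The tongue's ribbed end is around (308,238) in the top view. The sampler yaw is about 13°, which is within a degree of the tool's yaw now. I'll move above the tongue with the fingers shutting.

>>> {"fn": "step_arm", "kwargs": {"plan": [[[-51.9,49.6,0],[0,0,0],0],[[-51.9,49.6,0],[0,0,0],0],[[-51.9,49.6,0],[0,0,0],0],[[-51.9,49.6,0],[0,0,0],0],[[-51.9,49.6,0],[0,0,0],0],[[-51.9,49.6,0],[0,0,0],0],[[-51.9,49.6,0],[0,0,0],0],[[-51.9,49.6,0],[0,0,0],0],[[-51.9,49.6,0],[0,0,0],0],[[-51.9,49.6,0],[0,0,0],0],[[-51.9,49.6,0],[0,0,0],0],[[-51.9,49.6,0],[0,0,0],0]], "grip_force": 40}}

```text
clock: 2.05
tcp_pos: [412.9, -157.3, 304.5]
tool_rot: [-3.141, 0.002, -2.896]
wrist_force: [0.1, -1.2, -1.0]
finger_gap: 0.6
```

>>> {"fn": "step_arm", "kwargs": {"plan": [[[-15.2,14.6,4],[0,0,0],0],[[-15.2,14.6,4],[0,0,0],0],[[-15.2,14.6,4],[0,0,0],0],[[-15.2,14.6,4],[0,0,0],0],[[-15.2,14.6,4],[0,0,0],0],[[-15.2,14.6,4],[0,0,0],0],[[-15.2,14.6,4],[0,0,0],0],[[-15.2,14.6,4],[0,0,0],0]]}}

```text
clock: 2.72
tcp_pos: [524.5, 19.2, 263.8]
tool_rot: [-3.141, -0.001, -2.896]
wrist_force: [-0.5, -0.7, 0.3]
finger_gap: 0.1
```

```bash
python3 - <<'E'
from h import *
s=read_state(); print(s["clock"],s["tcp_pos"],s["tool_rot"],s["wrist_force"])
n="wrist"
im,d=get_image(n); K,M=cam(n,s)
for q,z in [("tongue_end",20),("catch_teeth",33),("tray",25),("push_face",36),("sampler",0),("bumpers",38),("windows",30),("vials",28)]:
    for r in landmark_of(n,q)[:2]:
        print(n,q,round(r["conf"],2),np.round(r["location"],1),np.round(onz(K,M,r["location"],z),1))
cv2.imwrite("pics/w2.png",im[:,:,::-1])
np.save("w2.npy",d)
E
```

```text
2.7167 [524.4515934   19.19807109 263.81289229] [-3.14123813e+00 -7.27508460e-04 -2.89593452e+00] [-0.46793551 -0.71633256  0.27371438]
wrist tongue_end 0.61 [290.4 174.6] [511.   25.6  20. ]
wrist push_face 0.96 [290.6 227.9] [560.1  38.1  36. ]
wrist push_face 0.58 [108.  159.3] [ 534.6 -144.2   36. ]
wrist vials 0.95 [376.5  38.2] [376.6  66.3  28. ]
wrist vials 0.66 [472.  232.5] [522.9 221.9  28. ]
```

View pics/w2.png

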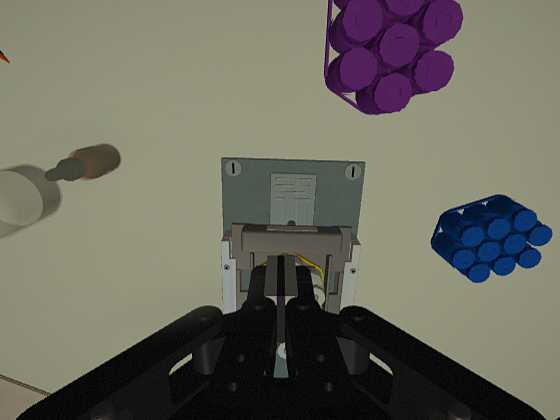

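The wrist view shows the deck's near edge at about row 159 (columns 221–366), the ribbed tongue at about (292,190), and the tray's rear face at about row 227. I'll zoom in to fit the yaw.

```bash
python3 - <<'E'
from h import *
im=cv2.imread("pics/w2.png")
cv2.imwrite("pics/w2z.png",cv2.resize(im[145:295,210:380],None,fx=4,fy=4,interpolation=cv2.INTER_CUBIC))
E
```

```text
(no output)
```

View pics/w2z.png

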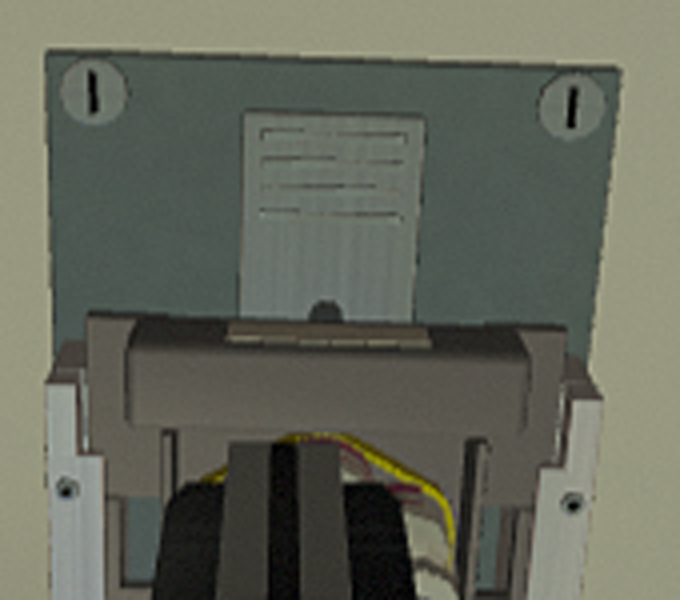

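```bash
python3 - <<'E'
from h import *
s=dict(tcp_pos=np.array([524.45,19.2,263.81]),tool_rot=np.array([-3.14124,-.00073,-2.89593]))
K,M=cam("wrist",s)
def seg(a,b,z):
    P=[onz(K,M,(x/4+210,y/4+145),z) for x,y in (a,b)]
    v=P[0]-P[1]; v*=np.sign(v[1]); m=(P[0]+P[1])/2
    print(np.round(m,1),np.linalg.norm(v),np.degrees(np.arctan2(-v[0],v[1])))
    return m
seg((45,51),(621,68),5); seg((245,112),(424,119),20); seg((140,347),(525,358),47); seg((135,320),(525,328),25)
seg((66,489),(572,504),35)
d=np.load("w2.npy")
for uv in [(293,180),(293,200),(240,190)]:
    dd=d[uv[1],uv[0]]; o,r=ray(K,M,uv); print(o+r*dd)
E
```

```text
[498.5  26.    5. ] 148.2463572773757 12.314547538265046
[509.5  28.6  20. ] 44.607005460646654 11.733639851954257
[560.5  40.5  47. ] 93.22580164349971 12.252682292595068
[561.9  41.   25. ] 100.8983414218585 12.76129286115889
[605.9  49.3  35. ] 132.84345058600516 12.119172285478045
[516.0523717   29.6894559   18.30734101]
[536.48276932  35.059384    18.24336832]
[543.84975433 -20.91509305   3.01202623]
```

Yaw ≈ 12.2°. The wrist and top cameras differ by about 6 mm in y, possibly because the arm was still settling. I'll correct the yaw by 1.9°, go lower, and look again from rest.

>>> {"fn": "step_arm", "kwargs": {"plan": [[[0,0,6],[0,0,1.8],0],[[0,0,6],[0,0,1.8],0],[[0,0,6],[0,0,1.8],0],[[0,0,6],[0,0,1.8],0]]}}

```text
clock: 3.5
tcp_pos: [524.2, 18.8, 203.7]
tool_rot: [-3.141, -0.002, -2.928]
wrist_force: [-0.0, -0.6, 0.7]
finger_gap: 0.2
```

```bash
python3 - <<'E'
from h import *
s=read_state(); print(s["clock"],s["tcp_pos"],s["tool_rot"],s["wrist_force"])
n="wrist"
get_image(n); s=read_state(); print(s["clock"],s["tcp_pos"],s["tool_rot"],s["joint_vel"])
im,d=get_image(n); K,M=cam(n,s)
cv2.imwrite("pics/w3.png",im[:,:,::-1])
for q,z in [("tongue_end",20),("push_face",36)]:
    for r in landmark_of(n,q)[:1]:
        print(n,q,round(r["conf"],2),np.round(r["location"],1),np.round(onz(K,M,r["location"],z),1))
n="top";im,d=get_image(n); K,M=cam(n)
for uv in [(270,225),(275,240),(295,240),(308,232),(308,236),(325,230)]:
    dd=d[uv[1],uv[0]]; o,r=ray(K,M,uv); print(uv,o+r*dd)
cv2.imwrite(f"pics/top3.png",cv2.resize(im[130:270,220:360],None,fx=4.2,fy=4.2,interpolation=cv2.INTER_CUBIC)[:,:,::-1])
E
```

```text
3.5 [524.23724146  18.76467633 203.74097236] [-3.14075664e+00 -1.55583237e-03 -2.92813053e+00] [-0.03845652 -0.57112422  0.74400594]
3.55 [524.92815312  18.908547   205.41921428] [-3.14074581e+00  1.38071843e-03 -2.92807346e+00] [-3.90961409e-05 -1.15659641e-02  2.94727284e-02  5.80702831e-03
  1.18868888e-03 -3.40334211e-04]
wrist tongue_end 0.58 [293.9 187.1] [509.   26.3  20. ]
wrist push_face 0.9 [294.5 253.4] [560.   37.9  36. ]
(270, 225) [506.41058271 116.75901521 518.60005869]
(275, 240) [479.32297345 107.44055033 525.09028933]
(295, 240) [479.94069035  71.88732403 520.44405432]
(308, 232) [493.1413973   49.89108609 539.63709849]
(308, 236) [487.50580728  48.6124812  517.26151763]
(325, 230) [496.63237351  20.65104767 544.00577581]
```

View pics/w3.png

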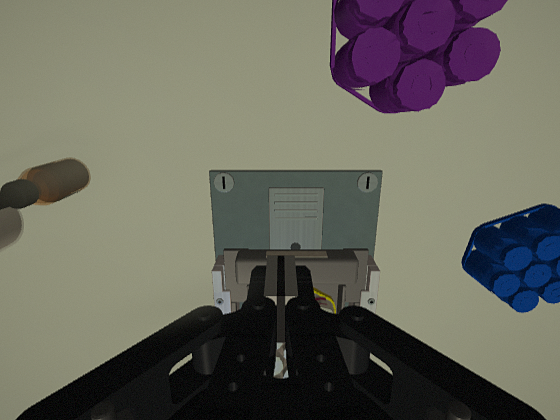

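View pics/top3.png

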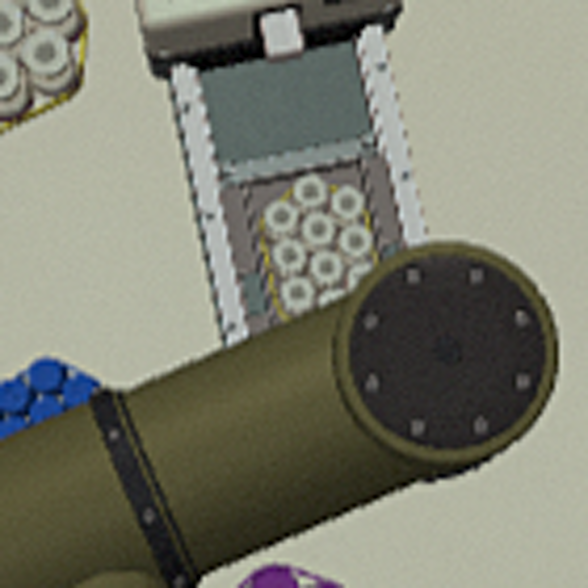

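The top-view deck corners also put the deck's near-edge midpoint at y≈25.5, so the wrist fit stands and the landmark network was about 2 px off. I'll centre over the tongue (tool −0.7 cm x, +1.25 cm y) and descend to a hover 20 mm above it.

>>> {"fn": "step_arm", "kwargs": {"plan": [[[-0.7,1.25,3],[0,0,0],0],[[-0.7,1.25,6],[0,0,0],0],[[-0.7,1.25,9],[0,0,0],0],[[-0.7,1.25,9],[0,0,0],0],[[-0.7,1.25,9],[0,0,0],0]]}}

```text
clock: 4.17
tcp_pos: [528.4, 32.6, 113.8]
tool_rot: [-3.141, -0.002, -2.928]
wrist_force: [-0.1, -0.4, 1.8]
finger_gap: -0.0
```

```bash
python3 - <<'E'
from h import *
n="wrist"
get_image(n); s=read_state(); print(s["clock"],s["tcp_pos"],s["tool_rot"],s["wrist_force"],s["finger_gap"])
im,d=get_image(n); K,M=cam(n,s)
cv2.imwrite("pics/w4.png",im[:,:,::-1])
im,d=get_image("side"); 
cv2.imwrite("pics/s4.png",cv2.resize(im[100:260,170:370],None,fx=3.5,fy=3.5,interpolation=cv2.INTER_CUBIC)[:,:,::-1])
E
```

```text
4.2167 [529.49287749  32.82680381 115.88682045] [-3.14075207e+00  1.68932352e-03 -2.92781423e+00] [ 1.09623887 -0.56683152  1.62805923] -0.4297309096854868
```

View pics/w4.png

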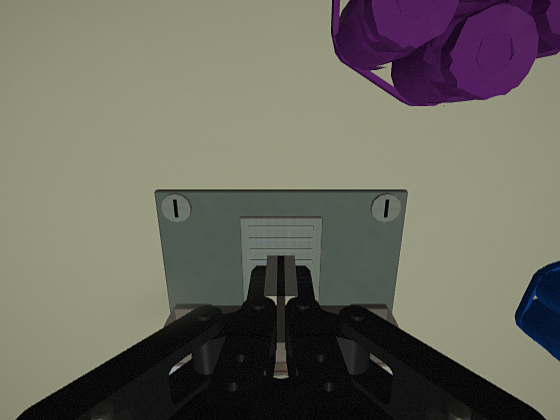

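View pics/s4.png

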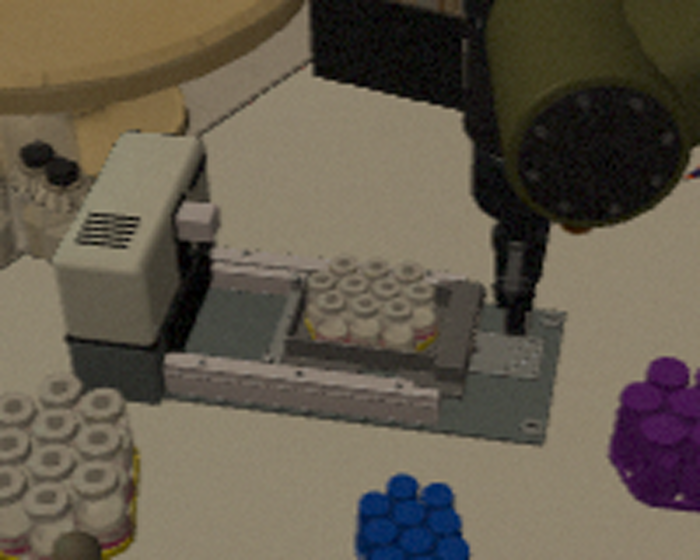

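The fingertips are centred over the ribbed tongue, at (281,258) in the wrist view and clear of the tray. Now I press down.

>>> {"fn": "step_arm", "kwargs": {"plan": [[[0,0,1.5],[0,0,0],0],[[0,0,2.2],[0,0,0],0],[[0,0,2.6],[0,0,0],0],[[0,0,2.9],[0,0,0],0],[[0,0,2.9],[0,0,0],0],[[0,0,2.9],[0,0,0],0]]}}

```text
clock: 4.82
tcp_pos: [529.2, 33.0, 86.0]
tool_rot: [-3.142, 0.001, -2.928]
wrist_force: [-1.2, 0.8, 3.5]
finger_gap: -0.3
```

```bash
python3 - <<'E'
from h import *
s=read_state(); print(s["clock"],s["tcp_pos"],s["tool_rot"],s["wrist_force"],s["finger_gap"])
im,d=get_image("side"); 
s=read_state(); print(s["clock"],s["tcp_pos"],s["tool_rot"],s["wrist_force"],s["finger_gap"])
cv2.imwrite("pics/s5.png",cv2.resize(im[150:230,220:340],None,fx=6,fy=6,interpolation=cv2.INTER_CUBIC)[:,:,::-1])
E
```

```text
4.8167 [529.16774507  33.02012655  85.99424645] [-3.14155296e+00  1.38042496e-03 -2.92795601e+00] [-1.18195391  0.76016564  3.47019424] -0.26863788938542416
4.8667 [529.14945371  33.00282373  85.93292499] [ 3.14158545e+00  1.35888237e-03 -2.92799215e+00] [-0.97245059  1.4345428   2.67626911] 0.28832453711733474
```

View pics/s5.png

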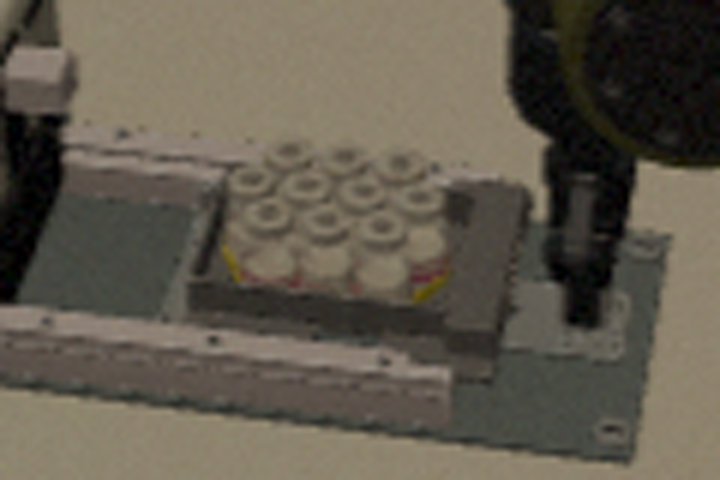

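>>> {"fn": "step_arm", "kwargs": {"plan": [[[0,0,0.2],[0,0,0],0],[[0,0,0.35],[0,0,0],0],[[0,0,0.35],[0,0,0],0],[[0,0,0.35],[0,0,0],0]]}}

```text
clock: 5.2
tcp_pos: [529.2, 33.0, 82.0]
tool_rot: [-3.142, 0.002, -2.928]
wrist_force: [1.8, 1.3, 5.5]
finger_gap: -0.1
```

>>> {"fn": "step_arm", "kwargs": {"plan": [[[0,0,0.1],[0,0,0],0],[[0,0,0.1],[0,0,0],0],[[0,0,0.1],[0,0,0],0]]}}

```text
clock: 5.45
tcp_pos: [529.2, 33.0, 81.5]
tool_rot: [-3.141, 0.002, -2.928]
wrist_force: [-0.8, 1.0, 8.1]
finger_gap: -0.0
```

The catch is at the bottom: z ≈ 81.5, 8 N and no further travel. Now I slide along it to the tray and over the teeth.

>>> {"fn": "step_arm", "kwargs": {"plan": [[[-0.6,0,0],[0,0,0],0],[[-1.2,0,0],[0,0,0],0],[[-1.8,0,0],[0,0,0],0],[[-2.4,0,0],[0,0,0],0],[[-3.0,0,0],[0,0,0],0],[[-3.0,0,0],[0,0,0],0]]}}

```text
clock: 5.95
tcp_pos: [558.7, 38.8, 81.5]
tool_rot: [-3.14, -0.0, -2.928]
wrist_force: [-2.7, -1.4, 10.1]
finger_gap: 0.0
```

```bash
python3 - <<'E'
from h import *
s=read_state(); print(s["clock"],s["tcp_pos"],s["tool_rot"],s["wrist_force"],s["finger_gap"])
im,d=get_image("side"); 
s=read_state(); print(s["clock"],s["tcp_pos"],s["tool_rot"],s["wrist_force"],s["finger_gap"])
cv2.imwrite("pics/s6.png",cv2.resize(im[150:230,220:340],None,fx=6,fy=6,interpolation=cv2.INTER_CUBIC)[:,:,::-1])
E
```

```text
5.95 [558.66754474  38.83389076  81.53685992] [-3.14027751e+00 -1.86186540e-04 -2.92806595e+00] [-2.68748536 -1.38829041 10.07865601] 0.041263118463065185
6.0 [558.60307453  38.78671729  81.52677728] [-3.14029503e+00  3.55558951e-04 -2.92812302e+00] [-1.07104568 -1.42494743  9.69719798] -0.5026409020527621
```

View pics/s6.png

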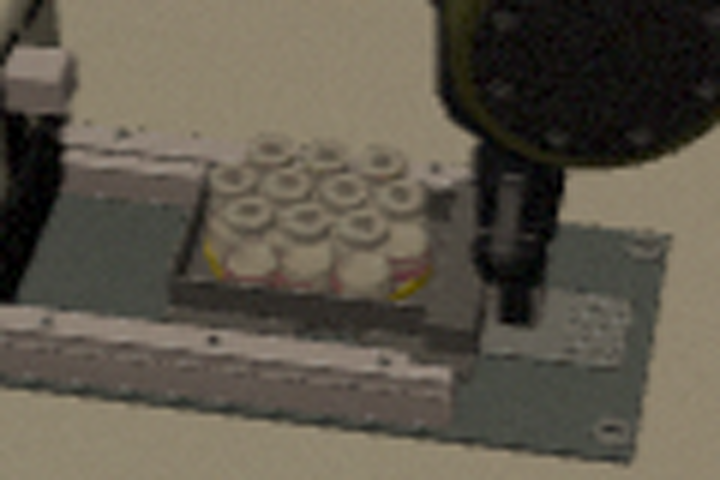

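The fingers now touch the rear face and the tray has begun to slide; the catch is still bottomed at about 10 N. I'll push on to just short of the bumpers.

>>> {"fn": "step_arm", "kwargs": {"plan": [[[-0.6,0,0],[0,0,0],0],[[-1.2,0,0],[0,0,0],0],[[-1.8,0,0],[0,0,0],0],[[-2.4,0,0],[0,0,0],0],[[-3.0,0,0],[0,0,0],0],[[-3.6,0,0],[0,0,0],0],[[-4.2,0,0],[0,0,0],0],[[-4.8,0,0],[0,0,0],0],[[-5.4,0,0],[0,0,0],0],[[-6.0,0,0],[0,0,0],0],[[-6.3,0,0],[0,0,0],0],[[-6.3,0,0],[0,0,0],0]]}}

```text
clock: 7.0
tcp_pos: [619.9, 52.0, 81.6]
tool_rot: [-3.14, -0.001, -2.928]
wrist_force: [-3.6, -1.0, 9.6]
finger_gap: 0.1
```

```bash
python3 - <<'E'
from h import *
s=read_state(); print(s["clock"],s["tcp_pos"],s["tool_rot"],s["wrist_force"],s["finger_gap"])
im,d=get_image("side"); 
s=read_state(); print(s["clock"],s["tcp_pos"],s["tool_rot"],s["wrist_force"],s["finger_gap"])
cv2.imwrite("pics/s7.png",cv2.resize(im[150:230,220:340],None,fx=6,fy=6,interpolation=cv2.INTER_CUBIC)[:,:,::-1])
E
```

```text
7.0 [619.92209278  51.99026455  81.63184783] [-3.14022674e+00 -5.35429262e-04 -2.92818226e+00] [-3.63504998 -0.98191758  9.60086975] 0.11204349752858087
7.05 [619.90138856  52.01828034  81.66595267] [-3.14030740e+00 -7.87350940e-05 -2.92813995e+00] [-3.62235553 -1.70855935  8.58384662] -0.13465055041856272
```

View pics/s7.png

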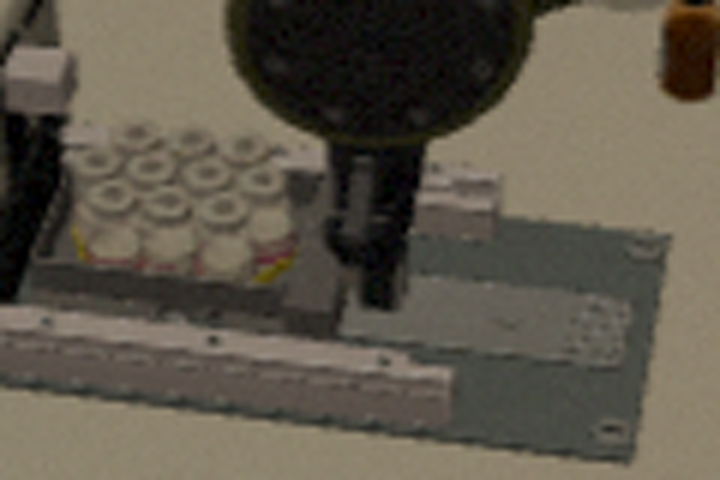

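About 8 mm is left. I'll creep to the bumpers and watch the push force.

>>> {"fn": "step_arm", "kwargs": {"plan": [[[-0.2,0,0],[0,0,0],0],[[-0.4,0,0],[0,0,0],0],[[-0.6,0,0],[0,0,0],0],[[-0.7,0,0],[0,0,0],0],[[-0.7,0,0],[0,0,0],0]]}}

```text
clock: 7.47
tcp_pos: [626.2, 53.4, 81.6]
tool_rot: [-3.14, -0.001, -2.928]
wrist_force: [-4.7, -1.6, 10.3]
finger_gap: 0.2
```

>>> {"fn": "step_arm", "kwargs": {"plan": [[[-0.15,0,0],[0,0,0],0],[[-0.3,0,0],[0,0,0],0],[[-0.3,0,0],[0,0,0],0]]}}

```text
clock: 7.72
tcp_pos: [628.3, 53.8, 81.6]
tool_rot: [-3.14, -0.004, -2.928]
wrist_force: [-10.5, -1.5, 13.5]
finger_gap: 0.3
```

>>> {"fn": "step_arm", "kwargs": {"plan": [[[-0.1,0,0],[0,0,0],0],[[-0.15,0,0],[0,0,0],0],[[-0.15,0,0],[0,0,0],0]]}}

```text
clock: 7.97
tcp_pos: [628.5, 53.8, 81.6]
tool_rot: [-3.14, -0.007, -2.928]
wrist_force: [-17.6, -2.5, 18.5]
finger_gap: -0.2
```

```bash
python3 - <<'E'
from h import *
im,d=get_image("side"); 
s=read_state(); print(s["clock"],s["tcp_pos"],s["tool_rot"],s["wrist_force"],s["finger_gap"])
cv2.imwrite("pics/s8.png",cv2.resize(im[130:230,190:340],None,fx=5,fy=5,interpolation=cv2.INTER_CUBIC)[:,:,::-1])
E
```

```text
8.0167 [628.534935    53.78260886  81.64023275] [-3.14018757 -0.0068165  -2.92845181] [-17.51116757  -2.29691327  18.41197431] -0.09387798173396872
```

View pics/s8.png

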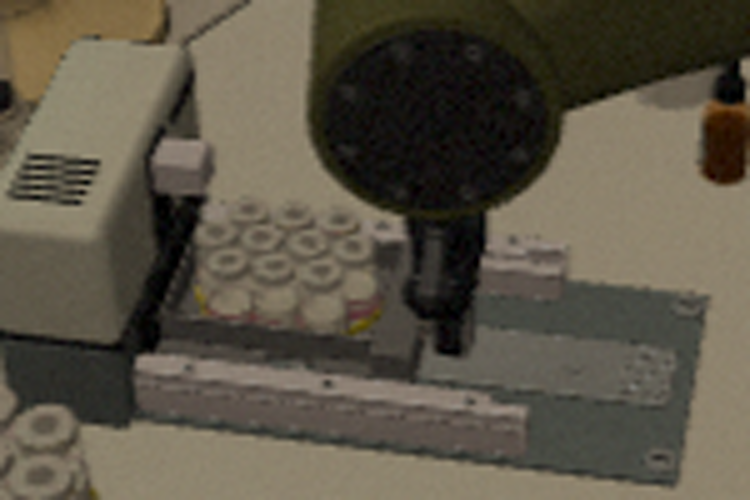

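The tray has stalled against the bumpers with 17 N of push. I'll ease the push off, then rise slowly so the catch springs up, back away, and lift clear.

>>> {"fn": "step_arm", "kwargs": {"plan": [[[0.1,0,0],[0,0,0],0],[[0.2,0,0],[0,0,0],0],[[0.25,0,0],[0,0,0],0],[[0.25,0,-0.3],[0,0,0],0],[[0.25,0,-0.7],[0,0,0],0],[[0.25,0,-1.1],[0,0,0],0],[[0.3,0,-1.5],[0,0,0],0],[[0.3,0,-1.8],[0,0,0],0],[[0.3,0,-1.8],[0,0,0],0]]}}

```text
clock: 8.77
tcp_pos: [627.8, 54.6, 98.5]
tool_rot: [3.141, 0.0, -2.928]
wrist_force: [0.6, 0.7, 0.8]
finger_gap: 0.2
```

>>> {"fn": "step_arm", "kwargs": {"plan": [[[1.0,0,0],[0,0,0],0],[[2.5,0,0],[0,0,0],0],[[4,0,-1],[0,0,0],0],[[5,0,-4],[0,0,0],0],[[6,0,-7],[0,0,0],0],[[8,0,-10],[0,0,0],0],[[8,0,-10],[0,0,0],0],[[8,0,-10],[0,0,0],0]]}}

```text
clock: 9.43
tcp_pos: [549.9, 37.7, 200.9]
tool_rot: [3.14, 0.005, -2.928]
wrist_force: [-0.4, -0.3, -1.1]
finger_gap: 0.3
```

```bash
python3 - <<'E'
from h import *
im,d=get_image("side"); 
cv2.imwrite("pics/s9.png",cv2.resize(im[130:230,190:340],None,fx=5,fy=5,interpolation=cv2.INTER_CUBIC)[:,:,::-1])
s=read_state(); print(s["clock"],s["tcp_pos"],s["tool_rot"],s["wrist_force"],s["finger_gap"])
im,d=get_image("wrist"); cv2.imwrite("pics/w9.png",im[:,:,::-1])
K,M=cam("wrist",s)
o=np.array([708.8,71.8]);
for q,z in [("push_face",36),("tongue_end",20)]:
    for r in landmark_of("wrist",q)[:1]:
        p=onz(K,M,r["location"],z); v=p[:2]-o
        print(q,r["conf"],r["location"],p.round(1),"sampler x",v@[.9773,.212],v@[-.212,.9773])
for uv in [(292,200),(292,215),(292,230),(292,245)]:
    a,b=ray(K,M,uv); p=a+b*d[uv[1],uv[0]]; print(uv,p.round(1),((p[:2]-o)@[.9773,.212]).round(1))
E
```

```text
9.4833 [549.50282222  37.6753001  198.81693057] [ 3.14048570e+00  1.24061201e-03 -2.92806529e+00] [-0.19165388 -0.83003591 -1.27123124] -0.1619246569640498
tongue_end 0.74 [278.3, 156.3] [510.3  27.4  20. ] sampler x -203.41376286453684 -1.3159222200489116
(292, 200) [543.3  45.9  17.9] -167.3
(292, 215) [555.8  48.7  18.5] -154.4
(292, 230) [569.   51.7  18.3] -140.9
(292, 245) [582.1  54.7  19.2] -127.5
```

View pics/s9.png

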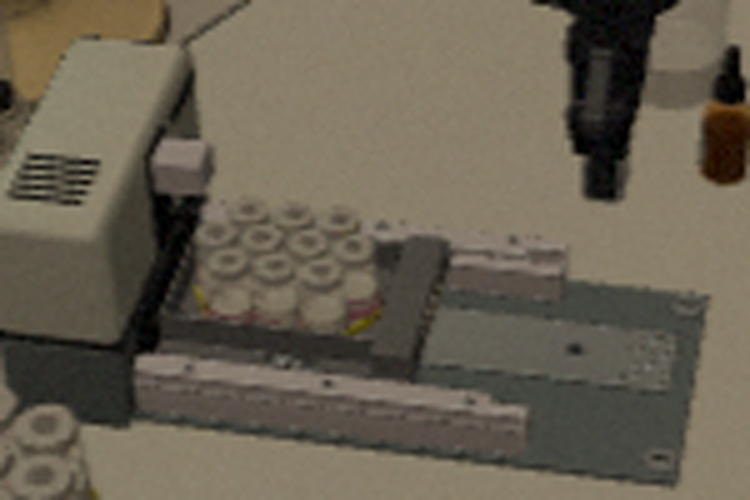

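View pics/w9.png

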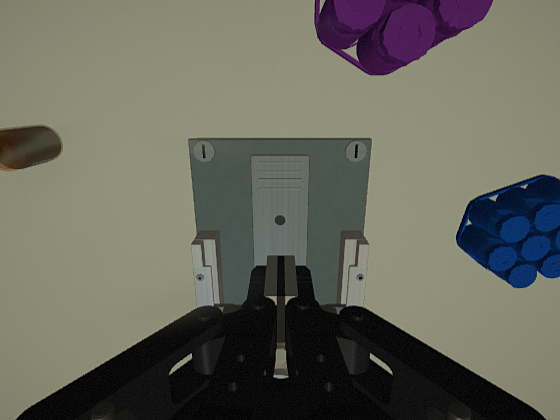

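The catch is up: tongue top measures z ≈ 18–19 mm, versus 18.3 mm before pressing. A tooth shows in the near window at about (290,362) in the side crop, the tray hasn't moved since the push, and the vials stand. The robot is clear, so I'm handing in.

```bash
python3 - <<'E'
from h import *
im,d=get_image("side"); K,M=cam("side"); o=np.array([708.8,71.8])
for q,z in [("push_face",36),("windows",30),("tray",25)]:
    for r in landmark_of("side",q)[:1]:
        p=onz(K,M,r["location"],z); print(q,round(r["conf"],2),((p[:2]-o)@[.9773,.212]).round(1))
print(read_state()["joint_vel"].round(3))
print(close_job())
E
```

```text
push_face 0.72 -73.4
windows 0.59 -20.3
tray 0.23 -215.0
[ 0.001 -0.005  0.002 -0.    -0.    -0.001]
the job is handed in; nothing more can be done
None
```

I loaded the tray and handed the job in at about 9.5 s. `close_job` reports no verdict, so everything below is from my own checks.

**What I did:** With the fingers shut, I pressed the tongue to its bottom (8–10 N). Keeping it down, I slid along it and pushed the tray's rear face until it stalled at the bumpers (about 17 N push). I then eased off, let the catch spring up and backed well clear without touching anything else.

**Checks that agreed:**
- **Tray home:** the rear face measured at sampler x ≈ -73 mm against -72 mm when home. The fingertip position at the stall gave about -71.5 mm.
- **Catch up:** the tongue top read 18–19 mm, the same as before pressing. A tooth is visible in the near window of the tray.
- **Vials and surroundings:** the vials stand in the tray. No bystander in view had visibly moved; I did not measure them.

**Checks that disagreed:**
- **Top and side landmarks at the start:** these networks were 5–7 mm off sideways. I used the deck edges instead, which matched between the wrist and top cameras.
- **Final landmarks:** "windows" read -20 mm where about -6 mm is expected. "Tray" gave a wrong point at low confidence (0.23). I relied on the rear face, the force stall and the pictures instead.

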